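# Load the orbital shaker with the screw-capped flasks

## Robot

A 7-joint arm with a two-finger parallel gripper is mounted at the origin on a cart in front of the work surface, level with it; the furniture and walls round the work are solid. World frame = base frame: x ahead of the robot, y to its left, z up, the work surface at z = 0. Lengths are in mm, angles in rad, forces in N, time in s.
With the tool pointing down it reaches from about 425 to 875 mm from the base axis. Payload 9.9 kg.
Tool frame: the origin (TCP) lies between the finger pads; the fingertips stand 11 mm ahead of it and the grasp point (between the pads) lies 8 mm behind it; z points along the fingers, y is the line along which they close (so a half turn about z gives the same grasp; the last joint's range is limited). The gripper opens to 85 mm and grips with 20 to 120 N. Pads are 22 mm wide; open, the fingers measure 114 mm over their backs; the gripper's body (76 mm by 85 mm) begins 54 mm behind the grasp point. The pads swing forward as they close: fully open they stand 13 mm farther back than shut.
Start: joints at [-1.193, 0.576, 0.025, 1.437, -0.015, 1.129, -0.057], TCP at [300.747, 604.302, 242.289] pointing down, gripper open.
Joint ranges: [-2.76, 2.76], [-0.34, 2.15], [-1.52, 1.57], [0.19, 2.46], [-1.09, 4.23], [0.17, 1.99], [-2.82, 2.82]. Speed limits (rad/s): [2.22, 2.22, 3.01, 3.01, 3.14, 3.14, 3.14].

## Interface

Orientations are given as [roll, pitch, yaw] about the fixed x, y, z axes, in that order (R = Rz(yaw) Ry(pitch) Rx(roll)).
In Python, from bench import manip gives the robot as it stands. Calls block until the motion is done:
- manip.move_pose(position, orientation): joint-space move of the TCP to a pose.
- manip.move_linear(position, attitude=None, feed=150): straight line of the TCP; attitude=None keeps the orientation; feed is the mean speed in mm/s.
- manip.movej(angles): joint-space move.
- manip.release() and manip.grab(grasp_force=None): open the fingers fully, or close them until they stop; grasp_force is the grip in N (None keeps the last).
- manip.pause(seconds).
- manip.solve_ik(position, orientation): joint angles nearest the present ones, or None.
- manip.observe(): the state.
- manip.grab_frame(name): name is "scene" or "side" or "wrist"; returns (picture, depth): 480x640x3 uint8, red, green, blue; 480x640 float32, mm along the optical axis (not along the pixel's ray), 0 where there is no reading.
- manip.camera_model(name): a dict with "intrinsics" (3x3 intrinsics, pixels), "R" (3x3) and "t" (3): a world point X has camera coordinates R X + t. Camera axes: x right, y down, z forward; pixel columns grow to the right and rows downward; lengths in mm; the calibration is good to about 2 mm. The wrist camera is an equidistant fisheye: a pixel r from the principal point sees the ray r / f radians off the axis. A picture is of the moment at which its call begins: read the wrist's pose just before it. camera_model takes no time and is no camera call; for the wrist camera it gives the pose at the moment of the call.
A pose or a line that the arm cannot do raises manip.PlanningError and nothing moves.
- manip.finish_job(): hands the job in; it is judged then, once.
The state is a dict: "time": time; "joint_pos": joint angles; "dq": joint speeds; "joint_efforts": joint torques, N m; "position": TCP position; "tool_rot": TCP orientation; "contact_force": force on the tool from outside, world axes, zero at the start; "torque": the same for the moment, N m; "gripper_width": opening from 0.0 (shut) to 1.0 (fully open); "gripper_force": force on a finger pad.
Only numpy, scipy, OpenCV 4.12 (cv2) and the standard library are available. Lean on these libraries where they do the work, as an engineer would, in place of code of your own. Each camera call takes 0.05 s, during which the arm holds its last target. There are 200 camera calls.

## Task

Load the orbital shaker for the next run: stand the four flasks with yellow, white, blue and green screw caps in the spring clamps on its platform, each in a clamp of its own size - the big yellow-capped flask in the large clamp with red tips, the white- and blue-capped ones in the two medium clamps with black tips (either way round), the small green-capped one in the small clamp with blue tips. Lower each glass flask until it stands upright on the foot of its clamp before letting go; do not drop or tip it. Leave the corked flask and the loose open flask standing where they are, they would spill.

Things in the scene. Friction and masses are not known exactly. Their poses are not given: they have to be found in the camera images.
- flask_yellow: Conical glass flask, 98 mm wide at the base, 176 mm tall, yellow screw cap. Grip it at the cap: outside width 39 mm at the rim, widening below by 4 mm for each 10 mm down. About 0.2 kg. Origin: centre of the underside, z up along the flask's axis.
- flask_blue: Conical glass flask, 84 mm wide at the base, 145 mm tall, blue screw cap. Grip it at the cap: outside width 39 mm at the rim, widening below by 4 mm for each 10 mm down. About 0.18 kg. Origin: centre of the underside, z up along the flask's axis.
- flask_white: Conical glass flask, 84 mm wide at the base, 146 mm tall, white screw cap. Grip it at the cap: outside width 37 mm at the rim, widening below by 4 mm for each 10 mm down. About 0.18 kg. Origin: centre of the underside, z up along the flask's axis.
- flask_green: Conical glass flask, 62 mm wide at the base, 109 mm tall, green screw cap. Grip it at the cap: outside width 30 mm at the rim, widening below by 4 mm for each 10 mm down. About 0.15 kg. Origin: centre of the underside, z up along the flask's axis.
- clamp_large: Spring flask clamp for the 98 mm flask, fixed on the square shaker platform: foot with four upright prongs inside a 107 mm circle, 120 mm at the flared red tips. Origin: centre of the foot's underside, 56 mm above the worktop; a seated flask stands 3 mm above it. Prongs end 40 mm above it, on the diagonals of x and y. Four clamps in a square, centres 118 mm apart; which is where varies.
- clamp_medium_1: Spring flask clamp for an 84 mm flask, fixed on the square shaker platform: foot with four upright prongs inside a 93 mm circle, 106 mm at the flared black tips. Origin: centre of the foot's underside, 56 mm above the worktop; a seated flask stands 3 mm above it. Prongs end 40 mm above it, on the diagonals of x and y. Four clamps in a square, centres 118 mm apart; which is where varies.
- clamp_medium_2: Spring flask clamp for an 84 mm flask, fixed on the square shaker platform: foot with four upright prongs inside a 93 mm circle, 106 mm at the flared black tips. Origin: centre of the foot's underside, 56 mm above the worktop; a seated flask stands 3 mm above it. Prongs end 40 mm above it, on the diagonals of x and y. Four clamps in a square, centres 118 mm apart; which is where varies.
- clamp_small: Spring flask clamp for the 62 mm flask, fixed on the square shaker platform: foot with four upright prongs inside a 71 mm circle, 84 mm at the flared blue tips. Origin: centre of the foot's underside, 56 mm above the worktop; a seated flask stands 3 mm above it. Prongs end 40 mm above it, on the diagonals of x and y. Four clamps in a square, centres 118 mm apart; which is where varies.
- flask_cork: Conical glass flask, 84 mm wide at the base, 154 mm tall, closed with a brown cork; stays where it is. Beyond and beside it stands a crowd of other flasks, up to 165 mm tall, some with red or black caps, which are not part of the job. Origin: centre of the underside, z up.
- flask_open: Conical glass flask, 84 mm wide at the base, 140 mm tall, open, no closure; one of the row of loose flasks; stays where it is. Origin: centre of the underside, z up.
There are look-alikes about, which are no part of the job. Leave any pink or turquoise look-alike of the flask_yellow alone.

How it is judged (in metres and radians):
At the end, for the whole second after the job is handed in: Yellow flask in the large clamp, green in the small, blue and white one each in the medium clamps: within 12 mm of the clamp's centre, down on its foot (within 7 mm), upright within 0.1 rad, at rest, released; corked and open flasks within 20 mm of their starts (horizontal distance between flask_yellow and clamp_large below 0.012 m and z of flask_yellow in the frame of clamp_large between -0.005 and 0.01 m and angle between each of flask_yellow, flask_green's own z axis and vertical below 0.1 rad and horizontal distance between flask_green and clamp_small below 0.012 m and z of flask_green in the frame of clamp_small between -0.005 and 0.01 m and (((horizontal distance between flask_blue and clamp_medium_1 below 0.012 m and z of flask_blue in the frame of clamp_medium_1 between -0.005 and 0.01 m and angle between flask_blue's own z axis and vertical below 0.1 rad) and (horizontal distance between flask_white and clamp_medium_2 below 0.012 m and z of flask_white in the frame of clamp_medium_2 between -0.005 and 0.01 m and angle between flask_white's own z axis and vertical below 0.1 rad)) or ((horizontal distance between flask_blue and clamp_medium_2 below 0.012 m and z of flask_blue in the frame of clamp_medium_2 between -0.005 and 0.01 m and angle between flask_blue's own z axis and vertical below 0.1 rad) and (horizontal distance between flask_white and clamp_medium_1 below 0.012 m and z of flask_white in the frame of clamp_medium_1 between -0.005 and 0.01 m and angle between flask_white's own z axis and vertical below 0.1 rad))) and linear speed of each of flask_yellow, flask_blue, flask_white, flask_green below 0.02 m/s and contact force between the fingers and flask_yellow below 0.1 N and contact force between the fingers and flask_blue below 0.1 N and contact force between the fingers and flask_white below 0.1 N and contact force between the fingers and flask_green below 0.1 N and distance of each of flask_cork, flask_open from where it was at the start of the episode below 0.02 m); the robot touches nothing.
It fails at once if The corked or the open flask is shifted more than 20 mm or tipped (distance of any of flask_cork, flask_open from where it was at the start of the episode above 0.02 m or angle between any of flask_cork, flask_open's own z axis and vertical above 0.35 rad).
It fails at once if A flask is tipped by more than 40 degrees (angle between any of flask_yellow, flask_blue, flask_white, flask_green's own z axis and vertical above 0.7 rad).
It fails at once if A flask is let go while its underside is more than 25 mm above the clamp's foot (dropped) ((height (world z) of flask_yellow above 0.084 m and contact force between the fingers and flask_yellow below 0.02 N) or (height (world z) of flask_blue above 0.084 m and contact force between the fingers and flask_blue below 0.02 N) or (height (world z) of flask_white above 0.084 m and contact force between the fingers and flask_white below 0.02 N) or (height (world z) of flask_green above 0.084 m and contact force between the fingers and flask_green below 0.02 N)).
It also fails if it takes over 102 s, if anything falls off the work surface, if the arm or the gripper's body presses on something with over 40 N, if the wrist force passes 120 N, or if a joint passes its speed limit or range.

## Working session

There is one attempt and no reset: what is moved stays moved. The work goes in short steps, each a Python script; the robot and the scene stay as the last script left them, time stands still between calls to the robot, and variables do not carry over. Pictures are saved under pics/ and viewed, at most 14 in all, crops included, and the job is handed in when it is done.

```bash
mkdir -p pics; python3 - <<'E'
from bench import manip
import cv2,numpy as np
for n in("scene","side"):
    p,d=manip.grab_frame(n); cv2.imwrite(f"pics/{n}0.png",p[:,:,::-1]); np.savez(f"{n}0.npz",p=p,d=d,**manip.camera_model(n))
    print(n,manip.camera_model(n))
print(manip.observe())
E
```

```text
scene {'intrinsics': array([[578.2520828 ,   0.        , 313.44076275],
       [  0.        , 578.2520828 , 240.4201599 ],
       [  0.        ,   0.        ,   1.        ]]), 'R': array([[ 0.75107521, -0.65991191,  0.02005722],
       [-0.4403016 , -0.52330167, -0.72958198],
       [ 0.49195582,  0.53913971, -0.68359918]]), 't': array([-327.76540261,  304.08604658, 1297.43835254])}
side {'intrinsics': array([[546.00771852,   0.        , 323.94111954],
       [  0.        , 546.00771852, 236.8329619 ],
       [  0.        ,   0.        ,   1.        ]]), 'R': array([[ 0.97891289, -0.20424104,  0.00389148],
       [-0.13384799, -0.65568214, -0.74307849],
       [ 0.1543187 ,  0.72688825, -0.66919296]]), 't': array([-476.74081729,  164.63029123, 1607.08298839])}
{'time': 0.1, 'joint_pos': array([-1.19281128,  0.57644845,  0.02488793,  1.43781382, -0.0149853 ,
        1.12899142, -0.05648385]), 'dq': array([ 3.23728662e-04, -2.20163775e-03,  6.14908179e-04, -1.60622019e-05,
       -6.06258895e-04, -1.52669986e-03, -1.19727526e-03]), 'joint_efforts': array([ 6.26426205e-03, -7.67304039e+01,  2.25822553e+00, -2.86604726e+01,
        1.59970211e-02,  8.63396097e-03,  7.55591805e-05]), 'position': array([300.59199005, 603.94993299, 241.53310637]), 'tool_rot': array([-3.14012072e+00,  1.10578138e-04,  2.67982874e+00]), 'contact_force': array([ 0.96210406, -0.13195017,  1.13767061]), 'torque': array([ 0.02718796, -0.02405109, -0.01733374]), 'gripper_force': 0.0, 'gripper_width': 0.9989153125057001}
```

View pics/scene0.png

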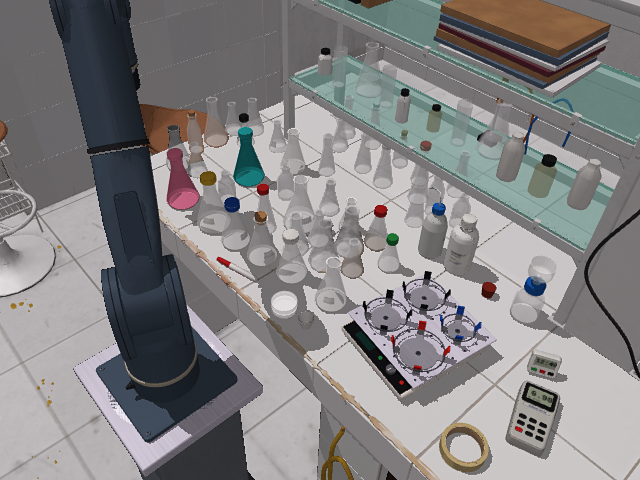

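View pics/side0.png

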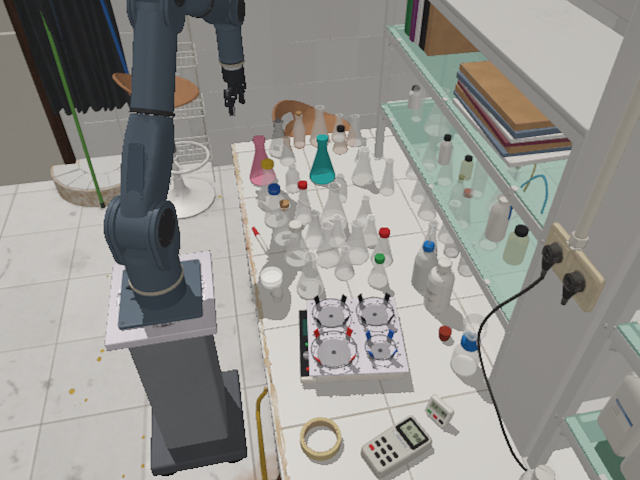

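Scene: large clamp (red tips) ~(420,350), medium ~(387,315) and (425,295), small ~(460,328); caps yellow (208,178), blue (232,204), cork (261,216), green (392,238), a possible white at (291,236). Enlarging to be sure.

```bash
python3 - <<'E'
import cv2
p=cv2.imread("pics/scene0.png"); cv2.imwrite("pics/c1.png",cv2.resize(p[150:320,160:420],None,fx=3,fy=3,interpolation=2))
p=cv2.imread("pics/side0.png"); cv2.imwrite("pics/c2.png",cv2.resize(p[130:390,230:430],None,fx=2.3,fy=2.3,interpolation=2))
E
```

```text
(no output)
```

View pics/c1.png

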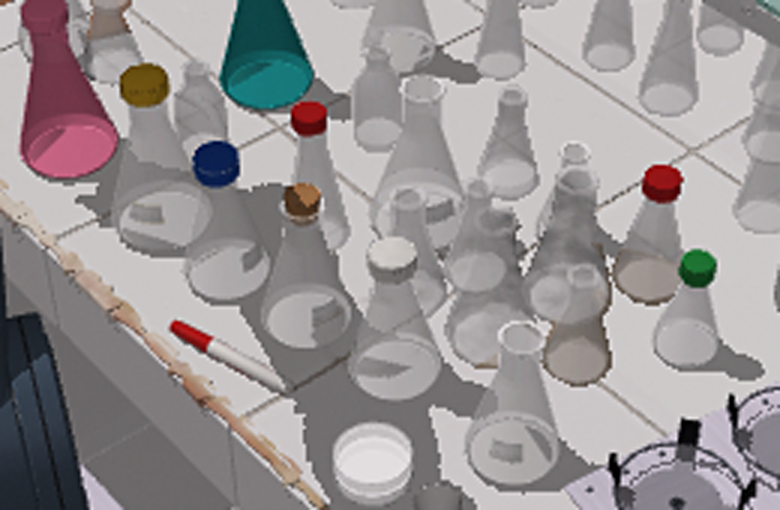

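View pics/c2.png

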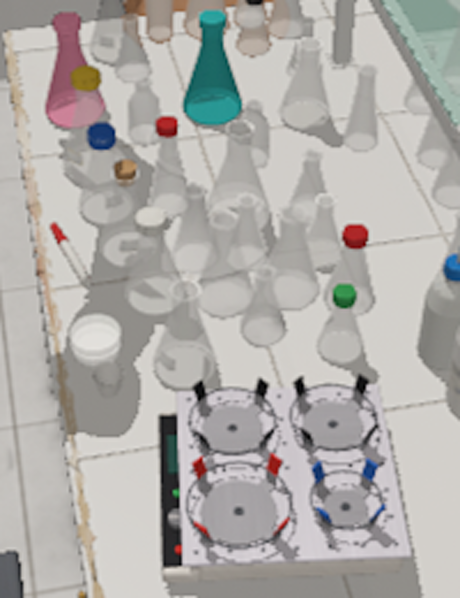

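Caps (full pixels): scene yellow (208,176), blue (232,202), white (291,234), green (393,237), cork (261,213), open rim (334,262); side yellow (267,162), blue (274,187), white (296,224), green (380,256). Side clamp hubs: medium (331,316),(375,314), large (334,352), small (380,350).

```bash
cat >geo.py <<'E'
import numpy as np
def plane(n,uv,z):
    c=np.load(f"{n}0.npz"); R,t,K=c["R"],c["t"],c["intrinsics"]
    o=-R.T@t; d=R.T@np.linalg.inv(K)@[*uv,1]; return (o+d*(z-o[2])/d[2])[:2]
E
python3 - <<'E'
from geo import *
S=lambda a,b:(160+a/3,150+b/3)
D=lambda a,b:(230+a/2.3,130+b/2.3)
for n,z,s,d in [("yellow",176,(144,77),(86,73)),("blue",145,(216,155),(101,131)),("white",146,(392,250),(151,214)),("green",109,(698,261),(344,291)),("cork",154,(302,190),(125,164)),("open",140,(521,337),(186,287)),("red1",140,(309,112),(167,121)),("red2",120,(662,175),(355,229)),("pink",176,(42,2),(67,16)),("smallA",120,(408,198),(196,190)),("shotbeige",110,(582,272),(264,275))]:
    print(n,plane("scene",S(*s),z).round(),plane("side",D(*d),z).round())
for n,d,s in [("mA",(232,427),(387,315.5)),("mB",(333,424),(425,296)),("L",(239,511),(420,351)),("s",(345,506),(460,328))]: print(n,plane("side",D(*d),59).round(1),plane("scene",s,59).round(1))
E
```

```text
yellow [369. 357.] [369. 355.]
blue [374. 259.] [375. 254.]
white [413.  64.] [414.  63.]
green [631. -85.] [631. -88.]
cork [397. 164.] [396. 163.]
open [430. -76.] [434. -73.]
red1 [478. 260.] [471. 266.]
red2 [680.   7.] [674.  11.]
pink [361. 516.] [361. 513.]
smallA [485. 129.] [486. 131.]
shotbeige [544. -31.] [540. -40.]
mA [ 457.3 -232.6] [ 463.9 -229.4]
mB [ 574.3 -252. ] [ 579.3 -247.4]
L [ 439.4 -350.3] [ 445.9 -347.4]
s [ 555.5 -367.4] [ 566.  -364.9]
```

```bash
cat >>geo.py <<'E'
def pt(n,u,v):
    c=np.load(f"{n}0.npz"); R,t,K=c["R"],c["t"],c["intrinsics"]; d=c["d"][v,u]
    return R.T@(d*np.linalg.inv(K)@[u,v,1]-t)
E
python3 - <<'E'
import cv2
from geo import *
from bench import manip
p=cv2.imread("pics/scene0.png"); cv2.imwrite("pics/c3.png",cv2.resize(p[260:400,340:500],None,fx=5,fy=4.0,interpolation=2)[:600])
for u,v in [(438,210),(468,222),(394,238),(425,172),(290,105),(550,200),(392,193)]: print(u,v,pt("scene",u,v).round())
for n,x,y,zs in [("y",369,356,(156,335)),("b",374.5,257,(125,300)),("w",413.5,64,(126,300)),("g",631,-87,(90,265)),("L",442,-349,(220,335)),("mA",460,-231,(185,300)),("mB",576,-250,(185,300)),("s",560,-366,(149,265))]:
    for z in zs:
        q=manip.solve_ik([x,y,z],[np.pi,0,np.arctan2(y,x)+np.pi/2]); print(n,z,None if q is None else np.round(q,2))
E
```

```text
438 210 [ 750. -124.  161.]
468 222 [ 759. -211.  173.]
394 238 [632. -88. 108.]
425 172 [901.  41. 117.]
290 105 [819. 557. 136.]
550 200 [ 904. -329.  241.]
392 193 [874. 128.  -1.]
y 156 [-0.93  0.44  0.1   1.98 -0.07  0.73 -0.02]
y 335 [-0.97  0.26  0.15  1.71 -0.04  1.18 -0.04]
b 125 [-0.81  0.42  0.15  2.15 -0.11  0.57  0.02]
b 300 [-0.89  0.19  0.22  1.9  -0.05  1.05 -0.04]
w 126 [-0.48  0.39  0.29  2.24 -0.22  0.54  0.13]
w 300 [-0.66  0.14  0.45  1.98 -0.07  1.03 -0.01]
g 90 [-0.17  0.71  0.39  1.72 -0.36  0.78  0.26]
g 265 [-0.27  0.56  0.56  1.53 -0.31  1.15  0.22]
L 220 [ 0.14  0.52  0.7   1.79 -0.39  0.98  0.32]
L 335 [-0.02  0.48  0.97  1.61 -0.41  1.27  0.36]
mA 185 [-0.28  0.64  1.09  1.95 -0.69  0.98  0.68]
mA 300 [-0.3   0.44  1.02  1.78 -0.41  1.15  0.38]
mB 185 [-0.08  0.66  0.71  1.66 -0.49  1.01  0.39]
mB 300 [-0.15  0.59  0.86  1.5  -0.46  1.26  0.36]
s 149 [ 0.05  0.82  0.87  1.59 -0.69  1.07  0.53]
s 265 [-0.03  0.8   1.15  1.44 -0.73  1.37  0.57]
```

View pics/c3.png

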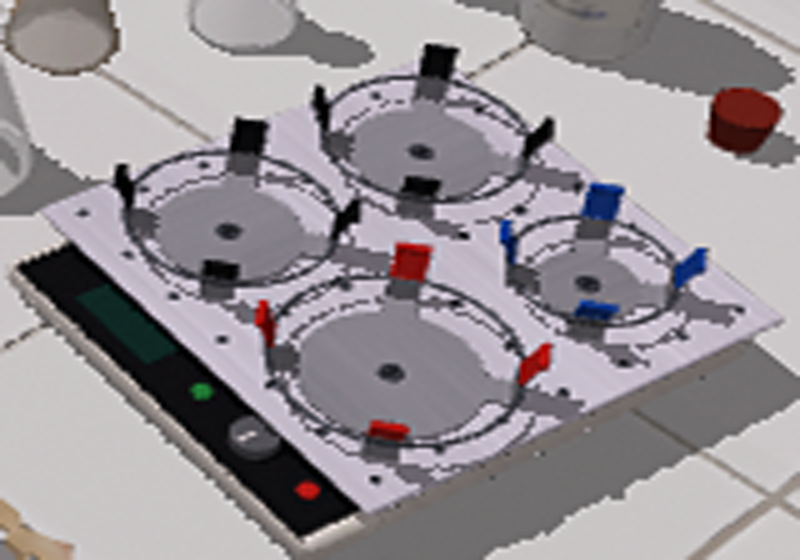

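Hubs in scene (full pixels): mA (385.6,317.8), mB (424.2,298), L (418.2,353), s (457.6,331). Fit the square, then start with green → small clamp.

```bash
cat >rob.py <<'E'
from bench import manip
import numpy as np
from geo import plane
from scipy.spatial.transform import Rotation as Ro
D=lambda a,b:(230+a/2.3,130+b/2.3)
def clamps():
    sc=np.array([plane("scene",u,59) for u in [(385.6,317.75),(424.2,298),(418.2,353),(457.6,331)]])
    sd=np.array([plane("side",D(*u),59) for u in [(232,427),(333,424),(239,511),(345,506)]])
    print((sc-sd).round(1).tolist())
    P=(sc+sd)/2; M=118*np.array([[-.5,.5],[.5,.5],[-.5,-.5],[.5,-.5]])
    c=P.mean(0); Q=P-c; a=np.arctan2((M[:,0]*Q[:,1]-M[:,1]*Q[:,0]).sum(),(M*Q).sum())
    F=c+M@np.array([[np.cos(a),np.sin(a)],[-np.sin(a),np.cos(a)]])
    print("yaw",a,"res",(P-F).round(1).tolist()); return dict(zip(["mA","mB","L","s"],F))
def att(x,y,dy=0): return [np.pi,0,np.arctan2(y,x)+np.pi/2+dy]
def st(s):
    o=manip.observe(); print(s,round(o["time"],1),o["position"].round(1),"F",o["contact_force"].round(1),"w",round(o["gripper_width"],3),"gf",round(o["gripper_force"],1)); return o
def pick(x,y,h,lift=200,force=60,deep=20,dy=0):
    manip.release()
    manip.move_pose([x,y,h+60],att(x,y,dy)); manip.move_linear([x,y,h-deep],feed=120); st("at")
    manip.grab(force); st("grabbed")
    manip.move_linear([x,y,h-deep+lift],feed=160); return st("lifted")
def over(cx,cy,h,lift=200,deep=20,dy=0):
    manip.move_pose([cx,cy,h-deep+lift],att(cx,cy,dy)); manip.move_linear([cx,cy,h-deep+115]); return st("over")
def lower(cx,cy,h,deep=20):
    f0=manip.observe()["contact_force"][2]
    manip.move_linear([cx,cy,h-deep+66],feed=60); st("near")
    for z in (64,62,60,59,58,57,56,55):
        manip.move_linear([cx,cy,h-deep+z],feed=20); o=manip.observe()
        if abs(o["contact_force"][2]-f0)>3: break
    st("down %d"%z)
def letgo(cx,cy,h,deep=20):
    manip.release(); manip.move_linear([cx,cy,h+130],feed=160); st("off")
E
python3 - <<'E'
from rob import *
C=clamps(); print(C)
np.savez("clamps.npz",**C)
p0=manip.observe()["position"]
manip.move_linear([p0[0],p0[1],330])
pick(631,-87,109)
over(*C["s"],109)
import cv2
for n in("side","wrist"):
    p,d=manip.grab_frame(n); cv2.imwrite(f"pics/{n}1.png",p[:,:,::-1])
E
```

```text
[[-0.8, 0.7], [-1.4, 1.6], [-0.7, 1.9], [-0.7, 0.6]]
yaw -0.15522774454861615 res [[-0.1, 0.3], [0.0, -0.4], [0.3, -0.2], [-0.2, 0.3]]
{'mA': array([ 457.00892237, -232.5484001 ]), 'mB': array([ 573.59013119, -250.79180302]), 'L': array([ 438.76551945, -349.12960892]), 's': array([ 555.34672826, -367.37301184])}
at 4.6 [631.4 -87.2  89.6] F [-0.4 -0.7  0.6] w 1.001 gf 0.0
grabbed 5.2 [631.4 -87.   89.9] F [-2.  -0.3  6.7] w 0.387 gf 58.2
lifted 6.6 [630.6 -86.8 288. ] F [-0.3  0.  -1.2] w 0.39 gf 58.5
over 8.4 [ 555.9 -367.3  204.8] F [ 0.3  0.2 -0.2] w 0.383 gf 58.5
```

Fits to under 1 mm; check the carry.

```bash
python3 - <<'E'
import cv2,numpy as np
a=cv2.imread("pics/side1.png")[170:400,250:470]; b=cv2.imread("pics/wrist1.png")
a=cv2.resize(a,(400,418),interpolation=2); b=cv2.resize(b,(400,300))
o=np.zeros((418,800,3),np.uint8); o[:,:400]=a; o[:300,400:]=b; cv2.imwrite("pics/m1.png",o)
E
```

```text
(no output)
```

View pics/m1.png

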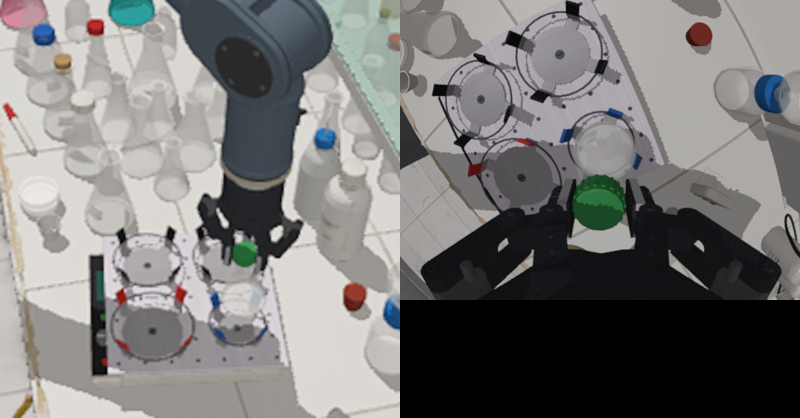

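The green flask hangs straight above the small clamp, cap in the fingers. Lowering.

```bash
python3 - <<'E'
from rob import *
C=np.load("clamps.npz")
lower(*C["s"],109); 
E
```

```text
near 9.5 [ 555.4 -367.6  155.3] F [-0.8 -0.  -1.5] w 0.387 gf 58.5
down 59 10.5 [ 555.4 -368.1  149. ] F [-1.3 -1.8  6.2] w 0.387 gf 59.5
```

```bash
python3 - <<'E'
from rob import *
C=np.load("clamps.npz")
letgo(*C["s"],109)
pick(369,356,176)
over(*C["L"],176); lower(*C["L"],176)
import cv2
p,d=manip.grab_frame("side"); cv2.imwrite("pics/side2.png",cv2.resize(p[170:400,250:470,::-1],None,fx=2.5,fy=2.5,interpolation=2))
E
```

```text
off 11.8 [ 555.1 -366.9  238.1] F [0.2 0.2 0.8] w 0.999 gf 0.0
at 15.4 [369.4 356.1 156.5] F [ 0.4 -0.2 -0.9] w 1.001 gf 0.0
grabbed 15.9 [369.6 356.5 157.1] F [-1.3 -0.   8.4] w 0.515 gf 59.1
lifted 17.3 [368.7 355.8 355.2] F [-0.4  0.7 -1.4] w 0.513 gf 60.0
over 20.5 [ 438.9 -349.5  271.8] F [ 0.5  0.1 -1.1] w 0.514 gf 60.0
near 21.5 [ 438.8 -349.3  222.3] F [ 0.4 -0.5 -1.1] w 0.513 gf 60.0
down 60 22.2 [ 439.  -349.4  216.3] F [0.6 0.8 2.4] w 0.507 gf 60.7
```

View pics/side2.png

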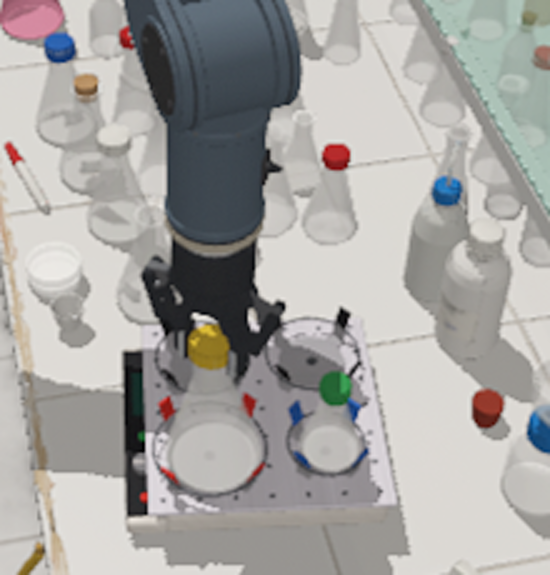

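Green stands upright in its clamp, yellow is seated. Next blue → mB and white → mA.

```bash
python3 - <<'E'
from rob import *
C=np.load("clamps.npz")
letgo(*C["L"],176)
pick(374.5,256.5,145)
over(*C["mB"],145); lower(*C["mB"],145)
E
```

```text
off 23.5 [ 438.7 -348.7  305.2] F [ 0.3  1.1 -1.1] w 0.998 gf 0.0
at 26.7 [374.9 256.3 125.4] F [-0.3  0.5  0.1] w 1.0 gf 0.0
grabbed 27.2 [375.2 256.8 125.9] F [-0.5  0.3 11.2] w 0.495 gf 58.9
lifted 28.6 [374.1 256.4 324.3] F [ 1.2 -0.5 -3.3] w 0.492 gf 59.9
over 31.3 [ 574.  -250.9  240.8] F [ 0.4 -0.2 -1.8] w 0.492 gf 59.9
near 32.3 [ 573.7 -251.   191.3] F [-0.6 -0.8 -2.4] w 0.492 gf 59.9
down 59 33.3 [ 574.  -251.2  185. ] F [-0.4  0.7  7.1] w 0.493 gf 61.3
```

```bash
python3 - <<'E'
from rob import *
C=np.load("clamps.npz")
letgo(*C["mB"],145)
pick(413.5,63.5,146)
over(*C["mA"],146); lower(*C["mA"],146)
E
```

```text
off 34.5 [ 573.4 -250.3  274.2] F [ 0.2 -1.2 -0.3] w 1.0 gf 0.0
at 36.9 [413.9  63.1 126.3] F [ 0.1  0.2 -0.6] w 1.002 gf 0.0
grabbed 37.4 [414.   63.6 126.8] F [-0.8 -0.5 12.7] w 0.482 gf 58.8
lifted 38.8 [413.   63.4 325.3] F [-0.5 -0.6 -3.9] w 0.484 gf 59.8
over 40.6 [ 457.5 -232.4  241.7] F [ 0.1 -0.4 -2.3] w 0.482 gf 59.8
near 41.6 [ 457.1 -232.8  192.2] F [-0.3 -0.3 -1.7] w 0.486 gf 59.8
down 59 42.6 [ 457.5 -233.   185.9] F [-0.4  1.8 12.5] w 0.485 gf 61.8
```

```bash
python3 - <<'E'
from rob import *
C=np.load("clamps.npz")
letgo(*C["mA"],146)
manip.move_pose([420,150,330],att(420,150)); st("clear")
import cv2
o=np.zeros((460,800,3),np.uint8)
for i,(n,y,x) in enumerate([("side",190,260),("scene",200,320)]):
    p,d=manip.grab_frame(n); o[:,400*i:400*i+400]=cv2.resize(p[y:y+230,x:x+200,::-1],(400,460),interpolation=2)
cv2.imwrite("pics/end.png",o)
E
```

```text
off 43.8 [ 456.8 -232.1  275.3] F [ 0.4 -0.2 -1.1] w 1.003 gf 0.0
clear 45.3 [420.3 149.  329.9] F [-0.6 -0.8 -0.1] w 0.999 gf 0.0
```

View pics/end.png

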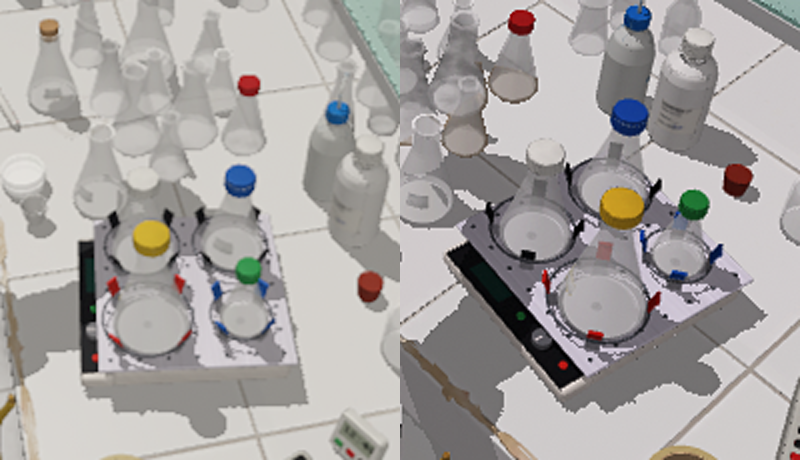

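All four stand upright, each within its own clamp's prongs; the corked and open flasks are untouched.

```bash
python3 -c "
from bench import manip
print(manip.finish_job())"
```

```text
the job is handed in; nothing more can be done
None
```

The job is handed in at about 45 s of the 102 s allowed, with the yellow, white, blue and green flasks upright in clamps of their own size and the corked and open flasks left standing; the hand-in returned no verdict.

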